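Slide a corrosion coupon under the holder's spring clip

TASK

Load the copper test coupon into its holder: hold the yellow spring-clip bar down with one fingertip and, while it is held down, push the coupon along the bed with the other fingertip until it is fully home against the end stop; then let the clip come down on it and move clear. Push the coupon only, never lift it, and leave the nuts, tube stub, jar and gauge where they are.

Things in the scene. Friction and masses are not known exactly. Their poses are not given: they have to be found in the camera images.
- holder: Coupon holder fixed to the bench: grey base 140 x 118 x 8 mm, aluminium bed on it 50 mm wide (y -25 to 25), x -96 to 29 mm, top 20 mm above the bench. Origin: at bench level, mid-width of the bed, below the front face of the clip's jaw. x: the way the coupon is pushed; z up; y from the bed towards the press bar. Slippery white side rails 5 mm higher than the bed, 39 mm apart, x -35 to 27 mm.
- end_stop (a point): Middle of the near face of the dark end stop, 5 mm above the bed, at x = 22, y = 0, z = 25 mm in the holder's frame; the stop rises 10 mm above the bed.
- clip (a joint): Angle of the sprung yellow rocking clip, rad: 0 at rest (jaw down), 0.35 at its stop with the press bar fully down. The 8 mm coupon passes under the jaw above about 0.2, and is blocked by the jaw's front face below 0.15. Released with the coupon under it, it rests at about 0.15. It springs back; the bar takes about 3 N to start moving and 7 N to hold fully down.
- jaw (a point): Underside of the clip's jaw (moves with the clip), middle of its front edge. The jaw is a steel roll 8 mm thick, x 0 to 12 mm, above the middle of the bed; 3 mm above the bed at rest, about 14 mm with the bar fully down. A yellow arm 12 mm wide joins it to the hinge rod (8 mm thick, along x at y = 33, z = 30 mm; end brackets up to z = 34 mm at x = -97 and 19 mm).
- press_bar (a point): Middle of the upper face of the clip's press bar (moves with it): yellow, 104 mm along the holder's x (-91 to 13 mm), 30 mm wide (y 42 to 72 mm), long enough to slide a fingertip along while pressing. At rest it slopes up away from the bed by 0.35 rad, its middle 31 mm above the bench; fully down it is level, its upper face 22.5 mm above the bench, 2.5 mm above the bed.
- coupon: Flat copper test coupon, loose on the bed, 45 mm along its x, 36 mm along its y, 8 mm thick, 0.12 kg. Origin: centre of its underside; its x is nearly along the holder's x. It starts with its leading edge 5 to 17 mm short of the jaw, between the rails. Fully home its leading edge meets the end stop and its origin is at x = -0.5, y = 0, z = 20 mm in the holder's frame.
- nut_a: Brass flare nut, hexagon 25 mm over corners, 23 mm tall; origin at the centre of its underside. Bystander.
- nut_b: Another brass flare nut, same size. Bystander.
- tube_stub: Copper tube stub, 120 mm long along its x, 13 mm diameter, lying on the bench; origin below its middle. Bystander.
- jar: Blue glass desiccant jar with a steel cap, 72 mm diameter, 110 mm tall; origin at the centre of its underside. Bystander.
- gauge: Chrome pressure gauge lying on its back with fogged face up, 66 mm diameter, 29 mm tall, brass stem 52 mm long from its centre towards its -x; origin at the centre of its underside. Bystander.
Mind the look-alikes: they are no part of the job. Of the things like the holder, leave any that is brown; of the rest the smaller one is meant.

How it is judged:
By the outcome, as a careful person would: the job done as asked, in the order asked, and still so for the second after the job is handed in, with the robot touching nothing.
It also fails if it takes over 38 s, if anything falls off the work surface, if the arm or the gripper's body presses on something with over 40 N, if the wrist force passes 120 N, or if a joint passes its speed limit or range.

ROBOT

A 6-joint arm with a two-finger parallel gripper is mounted at the origin on the work surface. World frame = base frame: x ahead of the robot, y to its left, z up, the work surface at z = 0. Lengths are in m, angles in rad, forces in N, time in s.
With the tool pointing down it reaches from about 0.375 to 0.925 m from the base axis. Payload 5.7 kg.
Tool frame: the origin (TCP) lies at the centre of the arm's flange, where the gripper is bolted on; the fingertips stand 173 mm ahead of it and the grasp point (between the pads) lies 155 mm ahead of it; x points along the fingers, y is the direction in which the jaws open and shut, and the axes are right-handed (so a half turn about x gives the same grasp; the last joint's range is limited). The gripper opens to 85 mm and grips with 20 to 120 N. Pads are 22 mm wide; open, the fingers measure 114 mm over their backs; the gripper's body (76 mm by 85 mm) begins 54 mm behind the grasp point. The pads swing forward as they close: fully open they stand 13 mm farther back than shut.
Start: joints at [1.118, 0.359, 1.51, -0, 1.272, -0.115], TCP at [0.199, 0.566, 0.405] pointing down, gripper open.
Joint ranges: [-2.97, 2.97], [-1.01, 2.36], [0.21, 2.38], [-0.96, 4.11], [0.2, 2.71], [-2.98, 2.98]. Speed limits (rad/s): [2.39, 2.39, 3.14, 3.14, 3.14, 3.14].

INTERFACE

Orientations are given as a rotation vector (axis times angle).
In Python, from rig import robot gives the robot as it stands.
- The arm moves only by the tool play_rows, never from a script. Its argument "steps" is a list that holds one entry, the list of rows, each a list of 7 numbers: the shift along the tool's x, y, z scaled (see below), then the turn, a rotation vector about the tool's x, y, z scaled (see below), then the gripper's target within -1 to 1 (fully open at 1, half-way at 0, shut at -1). A call has 1 to 12 rows; each row shifts and turns the pose as measured when the row begins, along the tool's axes as they then stand; what a row does not reach is not made up. The controller multiplies each number of a shift by 0.3 m and each number of a turn by pi/4 rad. A row lasts 1/10 s, in which the tool goes at most 50 mm and 8.59 degrees, less where a joint would pass 70% of its speed; a pose out of reach is approached as far as the arm can. A call with a number of a shift or a turn outside -1 to 1 is refused whole. A call with a gripper value outside its range is refused whole. The fingers move at their own pace and stop on an object; the grip force is fixed at half the most. Time passes only in rows, so rows that do not move let the fingers close. It gives the time, the measured TCP pose, the force and the opening at its end, in the units of the state.
- robot.observe(): the state, without advancing time (a new reading comes with each control period).
- robot.grab_frame(name): name is "scene" or "top" or "wrist"; returns a dict with "image" (400x640x3 uint8, blue, green, red), "vfov" (degrees; the focal length in pixels is half the picture's height over the tangent of half this angle, whatever the lens; pixels are square), "cx", "cy" (the principal point, pixels), "D" ([k1, k2, p1, p2, k3] as OpenCV has them; the pictures are not rectified), "R" (3x3) and "t" (3): a world point X has camera coordinates R X + t. Camera axes: x right, y down, z forward; pixel columns grow to the right and rows downward; lengths in m; the calibration is good to about 2 mm. A picture is of the moment at which its call begins. There is no depth.
- robot.sign_off(): hands the job in, once; it reports no verdict.
Trained networks look in a picture, given as the dict that the camera call returned (one of the last four; its "shot" number tells which), for a name from the list of things; names that differ only in an ending like _2 or _b are one class to them, and where a whole thing is asked for, a point or a joint stands for the part that bears it (a point fixed in the world has none). Each returns a list of dicts, best first, with "conf" (0 to 1); they miss things now and then, are a little off and sometimes report something else, mostly with a low value. They report only what shows in the picture. A call takes as long as a camera call. They do not tell look-alikes from the thing itself.
- robot.spot_in(picture, target): "position" ([x, y, z] in m, in the coordinates of the camera as it stood for that picture, good to about 4 mm: the middle of the surface that is visible of it).
The state is a dict: "t": time; "joint_pos": joint angles; "qvel": joint speeds; "tau": joint torques, N m; "tcp_pos": TCP position; "eef_rot": TCP orientation; "force": force on the tool from outside, world axes, zero at the start; "moment": the same for the moment, N m; "width": finger opening in m.
Only numpy, scipy, OpenCV 4.12 (cv2) and the standard library are available. Lean on these libraries where they do the work, as an engineer would, in place of code of your own. Each camera call takes 0.05 s, during which the arm holds its last target.

## Working session

There is one attempt and no reset: what is moved stays moved. The work goes in short steps, Python scripts to look and compute and a tool call to move; the robot and the scene stay as the last step left them, time stands still between calls to the robot, and variables do not carry over. Pictures are saved under pics/ and viewed, and the job is handed in when it is done.

Besides the shell and the picture viewer there is one more tool, called after "Emit:" as name(argument=value, ...), one argument or row to a line, values as JSON. play_rows: Moves the arm, as the interface text tells. Its arguments: {"type":"object","properties":{"steps":{"type":"array"}},"required":["steps"]}

```bash
mkdir -p pics; ls; python3 - <<'E'
from rig import robot
import cv2, numpy as np
s=robot.observe()
for k,v in s.items(): print(k,np.round(v,4))
for n in ["scene","top","wrist"]:
    p=robot.grab_frame(n); cv2.imwrite(f"pics/{n}0.png",p["image"])
    print(n,p["vfov"],p["cx"],p["cy"],p["D"],np.round(p["R"],4).tolist(),np.round(p["t"],4))
    R=np.array(p["R"]);t=np.array(p["t"])
    for tg in ["holder","coupon","press_bar","jaw","clip","gauge","jar"]:
        try:
            for d in robot.spot_in(p,tg):
                c=np.array(d["position"]); w=R.T@(c-t); 
                px=cv2.projectPoints(c.reshape(1,3),np.zeros(3),np.zeros(3),np.array([[200/np.tan(np.radians(p["vfov"]/2)),0,p["cx"]],[0,200/np.tan(np.radians(p["vfov"]/2)),p["cy"]],[0,0,1]]),np.array(p["D"]))[0].ravel()
                print(" ",tg,round(d["conf"],2),np.round(w,4),np.round(px))
        except Exception as e: print(tg,e)
print(robot.observe()["t"])
E
```

```text
pics
t 0.0
joint_pos [ 1.1179  0.3595  1.5114 -0.      1.2725 -0.1151]
qvel [ 0.0002 -0.0009  0.0003 -0.0002  0.0021  0.0005]
tau [ 2.80000e-03 -5.27637e+01 -2.78631e+01 -1.00000e-04  1.34000e-02
 -0.00000e+00]
tcp_pos [0.1987 0.5658 0.4038]
eef_rot [ 0.2637  1.555  -0.2665]
force [ 0.0268 -0.8644 -0.6005]
moment [0.0162 0.0242 0.0169]
width 0.0854
scene 57.42820576676725 321.3112169728331 199.57144973730476 [-0.00498588  0.          0.          0.          0.        ] [[0.8216, 0.5697, -0.021], [0.2997, -0.4629, -0.8342], [-0.485, 0.6791, -0.551]] [-0.4327 -0.099   1.1077]
  holder 0.88 [ 0.6084 -0.1517  0.0172] [311. 272.]
  holder 0.66 [0.2649 0.2471 0.0237] [297. 150.]
  holder 0.59 [0.5649 0.0385 0.0195] [344. 215.]
  coupon 0.61 [0.5389 0.0281 0.034 ] [332. 209.]
  press_bar 0.9 [0.2553 0.3027 0.041 ] [305. 138.]
  press_bar 0.83 [0.5481 0.0829 0.032 ] [348. 200.]
  press_bar 0.77 [ 0.5946 -0.1137  0.0346] [316. 252.]
  jaw 0.98 [0.549  0.0813 0.0303] [348. 201.]
  jaw 0.57 [0.2584 0.3041 0.0485] [306. 136.]
  clip 0.92 [ 0.5923 -0.1164  0.0327] [315. 253.]
  clip 0.72 [0.5462 
[... 1009 characters left out ...]
5947 -0.1231  0.0362] [364. 177.]
  clip 0.98 [ 0.5959 -0.1251  0.037 ] [365. 177.]
  clip 0.86 [0.2481 0.3008 0.0418] [172. 324.]
  clip 0.65 [ 0.4438 -0.2722  0.0235] [427. 244.]
  gauge 0.65 [0.6221 0.3001 0.0307] [186. 161.]
  jar 0.83 [ 0.6501 -0.3046  0.1147] [452. 147.]
wrist 60.717089713773255 324.4881452089541 199.3471750485899 [-0.0532302  0.         0.         0.         0.       ] [[0.3323, 0.9432, 0.0004], [0.9016, -0.3178, 0.2934], [0.2769, -0.0971, -0.956]] [-0.6002 -0.037   0.3794]
  holder 0.73 [0.2172 0.2913 0.0303] [104. 265.]
  press_bar 0.59 [0.2279 0.302  0.0413] [111. 275.]
  jaw 0.68 [0.2284 0.3018 0.0446] [109. 277.]
  clip 0.93 [0.2206 0.2998 0.0426] [105. 270.]
1.2
```

View pics/scene0.png

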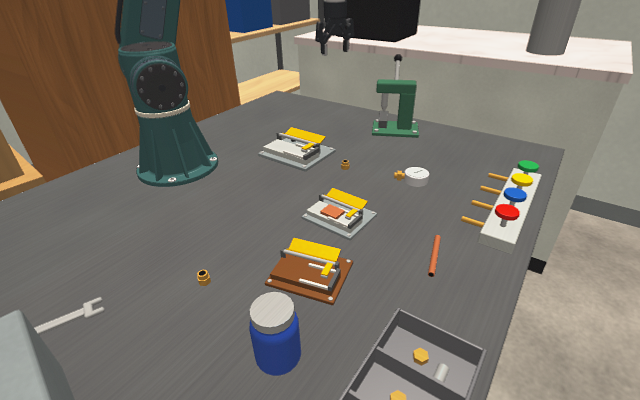

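View pics/top0.png

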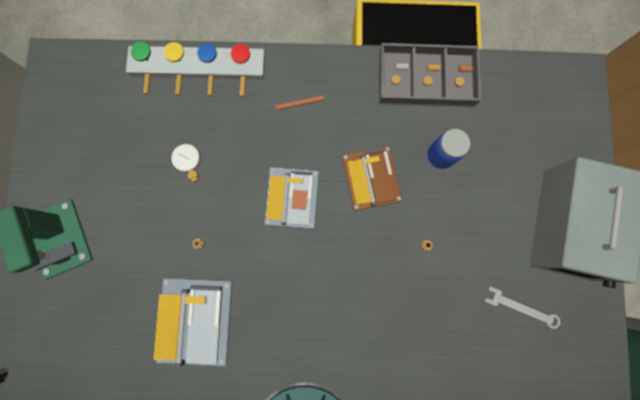

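```bash
python3 - <<'E'
import cv2
im=cv2.imread("pics/top0.png")
cv2.imwrite("pics/top0c.png",cv2.resize(im[130:260,230:430],None,fx=4,fy=4,interpolation=cv2.INTER_CUBIC))
im=cv2.imread("pics/scene0.png")
cv2.imwrite("pics/scene0c.png",cv2.resize(im[110:310,220:470],None,fx=3.2,fy=3,interpolation=cv2.INTER_CUBIC)[:, :800])
E
```

```text
(no output)
```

View pics/top0c.png

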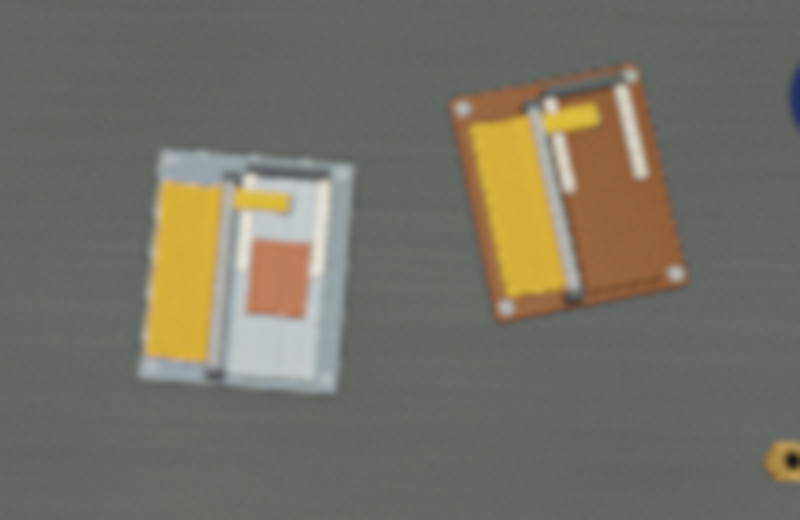

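View pics/scene0c.png

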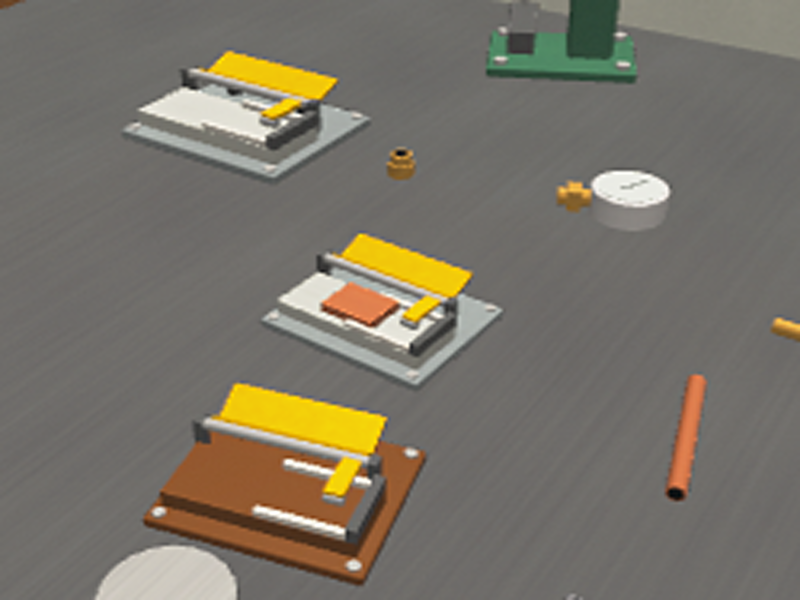

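```bash
cat > h.py <<'E'
import numpy as np, cv2
from scipy.spatial.transform import Rotation as Ro
def K(p):
    f=200/np.tan(np.radians(p["vfov"]/2)); return np.array([[f,0,p["cx"]],[0,f,p["cy"]],[0,0,1]])
def proj(p,X):
    return cv2.projectPoints(np.asarray(X,float).reshape(-1,1,3),cv2.Rodrigues(np.array(p["R"]))[0],np.array(p["t"],float),K(p),np.array(p["D"]))[0].reshape(-1,2)
def back(p,px,z):
    u=cv2.undistortPoints(np.asarray(px,float).reshape(-1,1,2),K(p),np.array(p["D"])).reshape(-1,2)
    R=np.array(p["R"]);C=-R.T@np.array(p["t"]); d=np.c_[u,np.ones(len(u))]@R
    z=np.broadcast_to(z,len(u)); s=(z-C[2])/d[:,2]; return C+s[:,None]*d
def H(x,y,yaw): # holder->world
    c,s=np.cos(yaw),np.sin(yaw)
    return lambda P:np.asarray(P,float)@np.array([[c,s,0],[-s,c,0],[0,0,1]])+[x,y,0]
E
cat > a.py <<'E'
from rig import robot
from h import *
import pickle
p=robot.grab_frame("wrist"); t=robot.grab_frame("top"); s=robot.observe()
pickle.dump((p,t,s),open("d0.pkl","wb"))
Rt=Ro.from_rotvec(s["eef_rot"]).as_matrix(); print("tool axes cols\n",Rt.round(3))
R=np.array(p["R"]); C=-R.T@p["t"]; print("cam in tool",Rt.T@(C-s["tcp_pos"]),"cam axes in tool(cols x,y,z)\n",(Rt.T@R.T).round(3))
cr=np.array([[160,150],[355,162],[335,392],[138,380]])/4.+[230,130]
W=back(t,cr,0.008); print(W.round(4)); print([np.linalg.norm(W[i]-W[(i+1)%4]).round(4) for i in range(4)])
e=W[0]-W[3]; e2=W[1]-W[2]; e3=W[0]-W[1]; print("yaw",np.arctan2(e[1],e[0]),np.arctan2(e2[1],e2[0]),np.arctan2(-e3[0],e3[1]))
c=np.array([[252,240],[312,243],[306,318],[246,314]])/4.+[230,130]
V=back(t,c,0.028); print(V.round(4),V.mean(0))
b=np.array([[248,170],[330,178]])/4.+[230,130]; print(back(t,b,0.03))
E
python3 a.py
```

```text
tool axes cols
 [[-0.     0.331  0.943]
 [-0.     0.943 -0.331]
 [-1.    -0.    -0.   ]]
cam in tool [ 0.03085738  0.00011996 -0.07546315] cam axes in tool(cols x,y,z)
 [[-0.001 -0.293  0.956]
 [ 1.    -0.001  0.   ]
 [ 0.001  0.956  0.293]]
[[ 0.6177  0.1021  0.008 ]
 [ 0.6138 -0.0161  0.008 ]
 [ 0.4743 -0.0082  0.008 ]
 [ 0.4779  0.1088  0.008 ]]
[np.float64(0.1183), np.float64(0.1397), np.float64(0.1171), np.float64(0.14)]
yaw -0.047982316122800184 -0.05666530556765685 -0.03316737402786232
[[0.5606 0.0432 0.028 ]
 [0.5599 0.0079 0.028 ]
 [0.5154 0.01   0.028 ]
 [0.5167 0.0451 0.028 ]] [0.53816231 0.02653538 0.028     ]
[[ 0.60215739  0.04702944  0.03      ]
 [ 0.59877776 -0.00152876  0.03      ]]
```

View pics/wrist0.png

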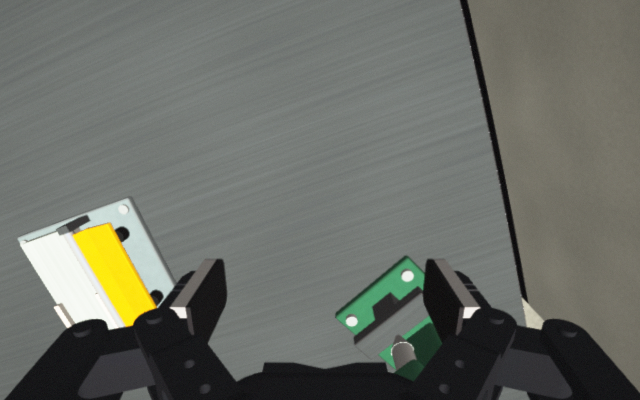

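Candidates for "holder" in the top picture: brown (371,178), which is excluded; large grey (194,323), where the larger one is not meant; small grey (290,197). The small grey one measures 140 x 118 mm and carries the copper coupon (299,199), so I choose it. Next I move over it with the camera on the stop side.

Emit:
play_rows(
  steps=[
    [[0.03, -0.101, 0.118, 0.19, 0, 0, 0.06], [0.03, -0.082, 0.131, 0.19, 0, 0, 0.06], [0.03, -0.062, 0.142, 0.19, 0, 0, 0.06], [0.03, -0.04, 0.15, 0.19, 0, 0, 0.06], [0.03, -0.017, 0.154, 0.19, 0, 0, 0.06], [0.03, 0.006, 0.155, 0.19, 0, 0, 0.06], [0.03, 0.029, 0.152, 0.19, 0, 0, 0.06], [0.03, 0.051, 0.146, 0.19, 0, 0, 0.06], [0.03, 0.072, 0.137, 0.19, 0, 0, 0.06], [0.03, 0.092, 0.125, 0.19, 0, 0, 0.06], [0.03, 0.11, 0.11, 0.19, 0, 0, 0.06], [0.03, 0.125, 0.092, 0.19, 0, 0, 0.06]],
  ],
)

```text
t: 2.5
tcp_pos: [0.4824, 0.0699, 0.2946]
eef_rot: [1.631, 0.888, -1.603]
force: [1.6, 0.6, 0.9]
width: 0.0455
```

```bash
cat > st.py <<'E'
from rig import robot
from h import *
import sys
s=robot.observe(); M=Ro.from_rotvec(s["eef_rot"]).as_matrix()
print("t",s["t"],"tcp",np.round(s["tcp_pos"],4),"q",np.round(s["joint_pos"],3),"F",np.round(s["force"],1),"w",s["width"])
print("toolx",M[:,0].round(4),"zyaw",np.arctan2(M[1,2],M[0,2]))
if len(sys.argv)>3:
    T=np.array(list(map(float,sys.argv[1:4]))); yaw=float(sys.argv[4])
    d=M.T@(T-s["tcp_pos"]); 
    c,si=np.cos(yaw),np.sin(yaw); G=np.array([[0,-si,c],[0,c,si],[-1,0,0]])
    r=Ro.from_matrix(M.T@G).as_rotvec()
    print("shift scaled",(d/.3).round(4),"|",np.linalg.norm(d),"turn scaled",(r/(np.pi/4)).round(4))
E
python3 st.py .493 .058 .28 -3.1896
```

```text
t 2.5 tcp [0.4824 0.0699 0.2946] q [-0.003  0.334  1.88   0.014  0.916  0.559] F [1.6 0.6 0.9] w 0.04554986375357448
toolx [ 0.0113  0.0114 -0.9999] zyaw -2.140967423313494
shift scaled [0.0486 0.0511 0.015 ] | 0.021633364009396153 turn scaled [ 1.3351 -0.0203  0.0066]
```

Emit:
play_rows(
  steps=[
    [[0.01, 0.01, 0.01, 0.19, 0, 0, 0.06], [0.01, 0.01, 0, 0.19, 0, 0, 0.06], [0.01, 0.01, 0, 0.19, 0, 0, 0.06], [0.01, 0.01, 0, 0.19, 0, 0, 0.06], [0, 0, 0, 0.19, 0, 0, 0.06], [0, 0, 0, 0.19, 0, 0, 0.06], [0, 0, 0, 0.19, 0, 0, 0.06]],
  ],
)

```text
t: 3.2
tcp_pos: [0.4949, 0.0507, 0.2816]
eef_rot: [-2.208, 0.043, 2.175]
force: [-0.4, 1.2, 0.5]
width: 0.0452
```

```bash
python3 st.py .493 .058 .28 -3.1896; python3 - <<'E'
from rig import robot
from h import *
import pickle
p=robot.grab_frame("wrist"); s=robot.observe(); pickle.dump((p,s),open("d1.pkl","wb"))
cv2.imwrite("pics/w1.png",p["image"])
h=H(.5715,.0242,-.048)
P={"base":None,"bedNE":[29,-25,20],"bedNW":[29,25,20],"bedSE":[-96,-25,20],"rodF":[19,33,34],"rodB":[-97,33,34],"stop":[22,0,25],"barin":[-91,42,25],"org jaw":[0,0,23]}
for k,v in P.items():
    if v: print(k,proj(p,h(np.array(v)/1000)).round(1))
E
```

```text
t 3.2 tcp [0.4949 0.0507 0.2816] q [-0.041  0.365  1.873  0.013  0.889  1.571] F [-0.4  1.2  0.5] w 0.045178454581750134
toolx [ 0.0154  0.0097 -0.9998] zyaw 3.092222024119082
shift scaled [ 0.0055 -0.0241  0.0077] | 0.007761129353819092 turn scaled [-0.0016 -0.019   0.0133]
bedNE [[404.6  48.7]]
bedNW [[325.6  48.5]]
bedSE [[394.4 233.2]]
rodF [[312.1  62.9]]
rodB [[314.1 242.1]]
stop [[365.7  59.3]]
barin [[301.8 229.2]]
org jaw [[364.4  95.8]]
```

View pics/w1.png

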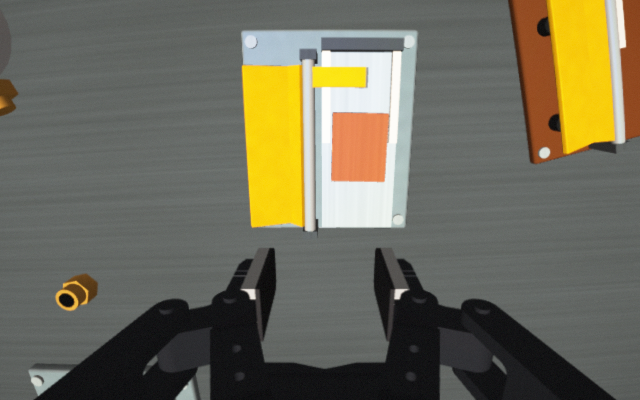

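```bash
python3 - <<'E'
import cv2
im=cv2.imread("pics/w1.png")
cv2.imwrite("pics/w1a.png",cv2.resize(im[20:140,235:425],None,fx=4,fy=4,interpolation=cv2.INTER_CUBIC))
cv2.imwrite("pics/w1b.png",cv2.resize(im[110:250,235:425],None,fx=4,fy=4,interpolation=cv2.INTER_CUBIC))
E
```

```text
(no output)
```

View pics/w1a.png

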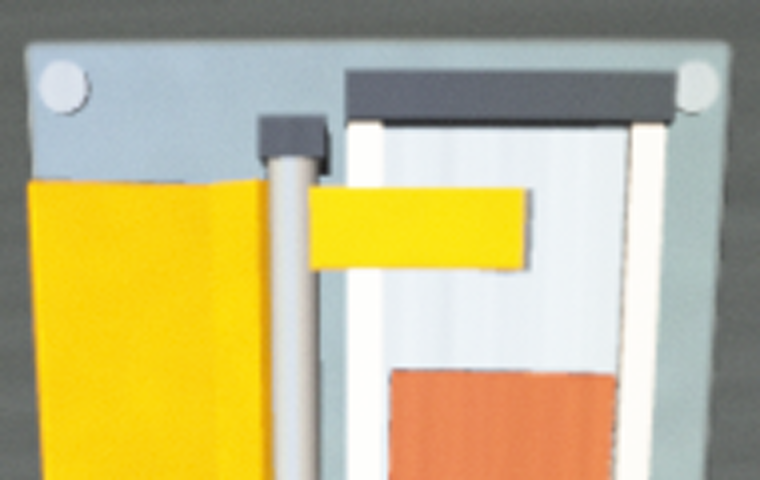

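View pics/w1b.png

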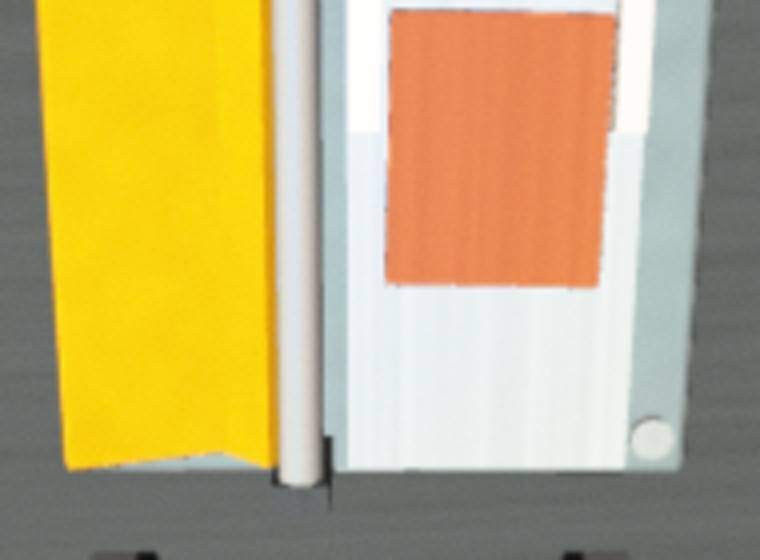

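```bash
cat > fit.py <<'E'
from h import *
import pickle
from scipy.optimize import least_squares
p,s=pickle.load(open("d1.pkl","rb"))
F=[([-96,25,20],(321.5,227.5)),([-96,-25,20],(391.5,227.5)),([-35,25,25],(321.7,143)),([-35,-25,25],(397,143)),([22,25,25],(321.2,50.5)),([22,-25,25],(401.2,50.5))]
X=np.array([f[0] for f in F])/1000; U=np.array([f[1] for f in F])
r=least_squares(lambda q:(proj(p,H(*q)(X))-U).ravel(),[.5715,.0242,-.048])
print(r.x.round(4)); print(r.fun.reshape(-1,2).round(1))
x,y,w=r.x
inv=lambda P:(H(0,0,-w)(np.asarray(P)-[x,y,0]))*1000
c=np.array([(332.5,112.5),(389.2,113.7),(384.7,182),(331.5,181)])
V=inv(back(p,c,.028)); print(V.round(1),V.mean(0).round(1))
print("jaw arm",inv(back(p,[(312.5,66.5),(367,66.5),(366.5,87.5)],.036)).round(1))
t=pickle.load(open("d0.pkl","rb"))[1]
print("base top",inv(back(t,np.array([[160,150],[355,162],[335,392],[138,380]])/4.+[230,130],.008)).round(1))
print("base wrist",inv(back(p,[(241.5,31),(417,31.5),(405,227.5)],.008)).round(1))
print("coupon top cam",inv(back(t,np.array([[252,240],[312,243],[306,318],[246,314]])/4.+[230,130],.028)).round(1))
# hover target
T=H(*r.x)(np.array([-78,29.5,0])/1000); print("hover xy",T.round(4),"yaw",w-np.pi)
E
python3 fit.py
```

```text
[ 0.5766  0.0268 -0.0469]
[[ 0.5 -0.7]
 [-0.4 -0.6]
 [-0.3  0. ]
 [ 0.1  0. ]
 [-0.3  0.5]
 [ 0.4  0.5]]
[[-15.3  17.8  28. ]
 [-16.  -18.4  28. ]
 [-60.8 -17.5  28. ]
 [-60.1  18.3  28. ]] [-38.   0.  28.]
jaw arm [[11.9 29.9 36. ]
 [11.8 -2.6 36. ]
 [-0.2 -2.6 36. ]]
base top [[  37.6   77.2    8. ]
 [  39.2  -41.1    8. ]
 [-100.5  -39.7    8. ]
 [-102.4   77.3    8. ]]
base wrist [[  37.3   77.8    8. ]
 [  36.4  -38.     8. ]
 [-101.1  -38.     8. ]]
coupon top cam [[-16.7  15.7  28. ]
 [-15.7 -19.7  28. ]
 [-60.3 -19.7  28. ]
 [-60.6  15.5  28. ]]
hover xy [0.5    0.0599 0.    ] yaw -3.1885357094208393
```

```bash
python3 - <<'E'
from h import *
print(H(.5766,.0268,-.0469)(np.array([-77,29.5,0])/1000))
E
python3 st.py .5009 .0599 .235 -3.1885
```

```text
[0.50106771 0.05987754 0.        ]
t 3.25 tcp [0.4949 0.0507 0.2816] q [-0.041  0.365  1.873  0.013  0.889  1.578] F [-0.9  0.   0.4] w 0.045130010369059094
toolx [ 0.0154  0.0097 -0.9998] zyaw 3.0847365312117314
shift scaled [ 0.156  -0.0302 -0.0158] | 0.04789346548079726 turn scaled [-0.0126 -0.019   0.0134]
```

Emit:
play_rows(
  steps=[
    [[0.05, -0.015, -0.008, -0.012, -0.019, 0.013, 0.06], [0.05, -0.01, -0.005, 0, 0, 0, 0.06], [0.04, -0.005, -0.003, 0, 0, 0, 0.06], [0, 0, 0, 0, 0, 0, 0.06]],
  ],
)

```text
t: 3.65
tcp_pos: [0.5017, 0.0597, 0.2394]
eef_rot: [-2.205, 0.042, 2.199]
force: [-0.5, -0.3, 1.0]
width: 0.0456
```

```bash
python3 st.py .5010 .0599 .235 -3.1885; python3 - <<'E'
from rig import robot
import cv2
p=robot.grab_frame("wrist"); cv2.imwrite("pics/w2.png",p["image"])
E
```

```text
t 3.65 tcp [0.5017 0.0597 0.2394] q [-0.018  0.444  1.886 -0.     0.809  1.591] F [-0.5 -0.3  1. ] w 0.04556058616400067
toolx [ 2.9e-03 -2.0e-04 -1.0e+00] zyaw 3.1033086090969744
shift scaled [ 0.0145 -0.0006  0.0023] | 0.0044173155390035464 turn scaled [ 0.011  -0.0038 -0.0001]
```

View pics/w2.png

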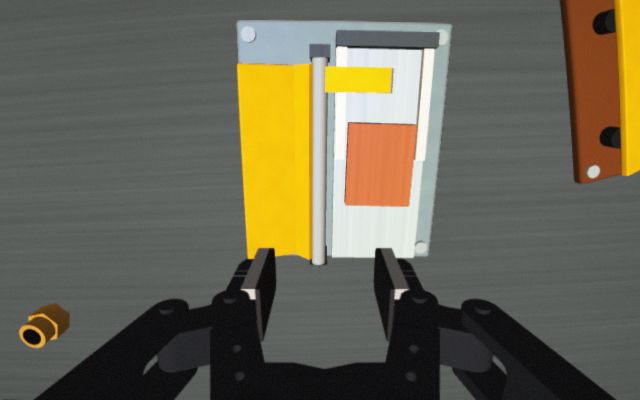

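Emit:
play_rows(
  steps=[
    [[0.04, 0.004, 0.002, 0.011, -0.003, 0, 0.06], [0.04, 0.002, 0, 0, 0, 0, 0.06], [0.02, 0, 0, 0, 0, 0, 0.06], [0, 0, 0, 0, 0, 0, 0.06]],
  ],
)

```text
t: 4.1
tcp_pos: [0.5016, 0.0573, 0.2085]
eef_rot: [-2.201, 0.051, 2.195]
force: [-0.3, -0.2, -0.1]
width: 0.0455
```

```bash
python3 st.py .5010 .0584 .205 -3.1885; python3 - <<'E'
from rig import robot
import cv2
p=robot.grab_frame("wrist"); cv2.imwrite("pics/w3.png",p["image"])
p=robot.grab_frame("scene"); cv2.imwrite("pics/s3.png",cv2.resize(p["image"][140:280,250:450],None,fx=4,fy=4,interpolation=cv2.INTER_CUBIC))
E
```

```text
t 4.1 tcp [0.5016 0.0573 0.2085] q [-0.023  0.496  1.907 -0.     0.735  1.595] F [-0.3 -0.2 -0.1] w 0.04554963767843821
toolx [ 2.9e-03 -2.0e-04 -1.0e+00] zyaw 3.0949847339947563
shift scaled [ 0.0117 -0.0035  0.0022] | 0.003720471738884151 turn scaled [ 0.0004 -0.0038 -0.0001]
```

View pics/w3.png

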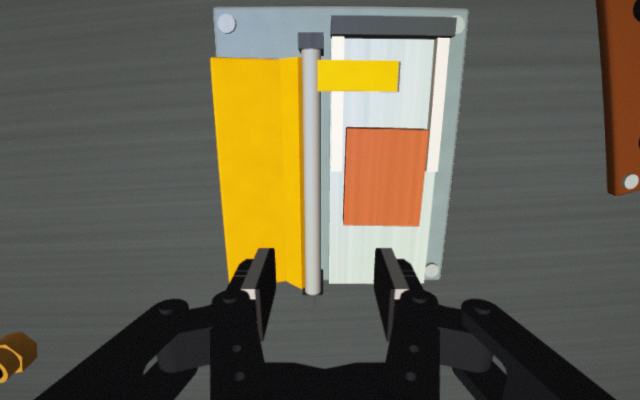

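View pics/s3.png

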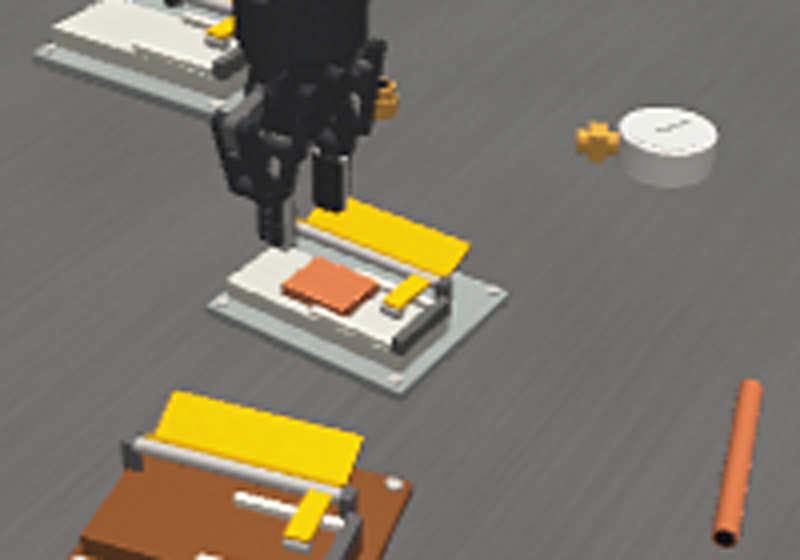

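Emit:
play_rows(
  steps=[
    [[0.013, 0, 0.002, 0, -0.003, 0, 0.06], [0.01, 0, 0, 0, 0, 0, 0.06], [0, 0, 0, 0, 0, 0, 0.06]],
  ],
)

```text
t: 4.5
tcp_pos: [0.5017, 0.0574, 0.2025]
eef_rot: [-2.201, 0.051, 2.194]
force: [-0.0, 0.6, 0.2]
width: 0.0453
```

```bash
python3 st.py .5010 .0584 .205 -3.1885
```

```text
t 4.5 tcp [0.5017 0.0574 0.2025] q [-0.023  0.506  1.911 -0.     0.721  1.594] F [-0.   0.6  0.2] w 0.04530373127069553
toolx [ 3.1e-03 -1.0e-04 -1.0e+00] zyaw 3.095117362486282
shift scaled [-0.0082 -0.0031  0.0025] | 0.002737864542110507 turn scaled [ 0.0006 -0.004   0.0001]
```

Emit:
play_rows(
  steps=[
    [[0.012, 0, 0.001, 0, 0, 0, 0.06], [0, 0, 0, 0, 0, 0, 0.06]],
  ],
)

```text
t: 4.7
tcp_pos: [0.5018, 0.0575, 0.1992]
eef_rot: [-2.203, 0.051, 2.193]
force: [-1.2, 0.7, 3.4]
width: 0.0452
```

Emit:
play_rows(
  steps=[
    [[0.008, 0, 0.001, 0, 0, 0, 0.06], [0, 0, 0, 0, 0, 0, 0.06]],
  ],
)

```text
t: 4.9
tcp_pos: [0.5017, 0.0573, 0.1972]
eef_rot: [-2.204, 0.051, 2.193]
force: [-0.8, -0.5, 4.5]
width: 0.0454
```

Emit:
play_rows(
  steps=[
    [[0.009, 0, 0.001, 0, 0, 0, 0.06], [0, 0, 0, 0, 0, 0, 0.06]],
  ],
)

```text
t: 5.1
tcp_pos: [0.5016, 0.057, 0.195]
eef_rot: [-2.205, 0.051, 2.192]
force: [-0.7, -0.3, 7.3]
width: 0.0448
```

Emit:
play_rows(
  steps=[
    [[0.007, 0, 0.001, 0, 0, 0, 0.06], [0, 0, 0, 0, 0, 0, 0.06]],
  ],
)

```text
t: 5.3
tcp_pos: [0.5014, 0.0567, 0.1937]
eef_rot: [-2.207, 0.052, 2.192]
force: [-1.2, 0.8, 7.1]
width: 0.0453
```

Emit:
play_rows(
  steps=[
    [[0.005, 0, 0, 0, 0, 0, 0.06], [0, 0, 0, 0, 0, 0, 0.06]],
  ],
)

```text
t: 5.5
tcp_pos: [0.5013, 0.0566, 0.1935]
eef_rot: [-2.207, 0.052, 2.191]
force: [-2.3, 0.4, 7.7]
width: 0.0453
```

```bash
cat > look.py <<'E'
from rig import robot
import cv2,sys
n=sys.argv[1]
p=robot.grab_frame("wrist"); cv2.imwrite(f"pics/w{n}.png",p["image"])
p=robot.grab_frame("scene"); cv2.imwrite(f"pics/s{n}.png",cv2.resize(p["image"][160:250,285:405],None,fx=6,fy=6,interpolation=cv2.INTER_CUBIC))
E
python3 look.py 4; python3 st.py .5010 .0574 .1925 -3.1885
```

```text
t 5.6 tcp [0.5013 0.0566 0.1935] q [-0.024  0.521  1.919 -0.002  0.694  1.594] F [-2.4 -0.4  9.6] w 0.04506118298868062
toolx [ 0.0072 -0.0017 -1.    ] zyaw 3.09622374929134
shift scaled [ 0.0032 -0.0025  0.0013] | 0.0012698936805158767 turn scaled [ 0.002  -0.0093 -0.0017]
```

View pics/w4.png

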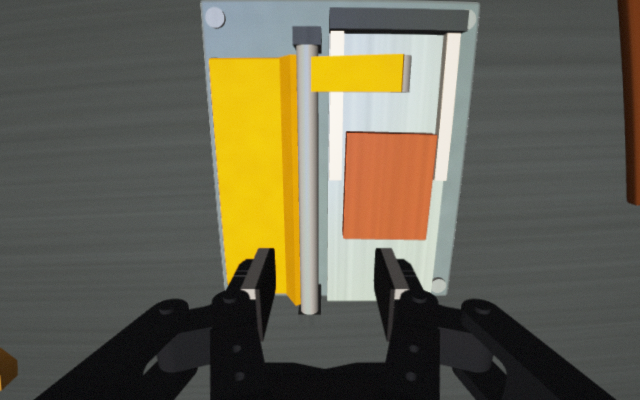

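View pics/s4.png

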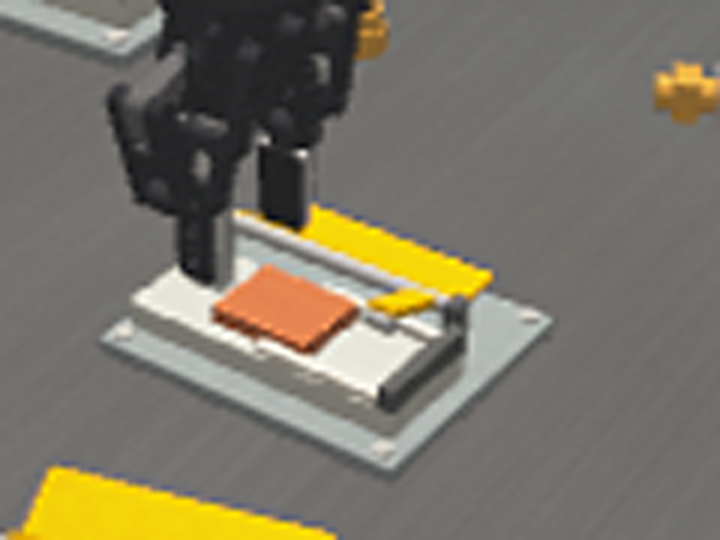

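Emit:
play_rows(
  steps=[
    [[0.006, 0, 0, 0, 0, 0, 0.06]],
  ],
)

```text
t: 5.7
tcp_pos: [0.5014, 0.0567, 0.1927]
eef_rot: [-2.208, 0.051, 2.191]
force: [-5.1, -0.8, 26.4]
width: 0.0453
```

Emit:
play_rows(
  steps=[
    [[0.006, 0, 0, 0, 0, 0, 0.06]],
  ],
)

```text
t: 5.8
tcp_pos: [0.5013, 0.0567, 0.1924]
eef_rot: [-2.208, 0.051, 2.19]
force: [-6.9, -0.7, 31.1]
width: 0.0453
```

Emit:
play_rows(
  steps=[
    [[0.004, 0, 0, 0, 0, 0, 0.06]],
  ],
)

```text
t: 5.9
tcp_pos: [0.5012, 0.0567, 0.1928]
eef_rot: [-2.209, 0.051, 2.19]
force: [-5.9, -1.4, 22.3]
width: 0.0452
```

```bash
python3 -c "
from rig import robot
import numpy as np
s=robot.observe();print(np.round(s['force'],2),np.round(s['moment'],3),s['tcp_pos'])
from h import *
c=H(.5766,.0268,-.0469)
M=Ro.from_rotvec(s['eef_rot']).as_matrix()
print('toolx',M[:,0], 'holder x of tool',(np.array(s['tcp_pos'])-[.5766,.0268,0])@[np.cos(.0469),-np.sin(.0469),0])
tip=np.array(s['tcp_pos'])+M[:,0]*.171-[.5766,.0268,0]
print('tip in holder',tip@[np.cos(.0469),-np.sin(.0469),0],tip@[np.sin(.0469),np.cos(.0469),0],tip[2])
d=M.T@np.array([np.cos(.0469),-np.sin(.0469),0]); print('push dir in tool',d)
"
```

```text
[-5.92 -1.41 22.34] [0.314 0.776 0.141] [0.50118952 0.05669109 0.19281128]
toolx [ 0.00863938 -0.00153232 -0.99996151] holder x of tool -0.07672893312734098
tip in holder -0.07524093896460678 0.026130293911264615 0.021817858667336543
push dir in tool [ 0.00870172  0.00180491 -0.99996051]
```

Emit:
play_rows(
  steps=[
    [[0.003, 0, -0.012, 0, 0, 0, 0.06], [0.003, 0, -0.015, 0, 0, 0, 0.06], [0.003, 0, -0.015, 0, 0, 0, 0.06]],
  ],
)

```text
t: 6.2
tcp_pos: [0.5049, 0.0566, 0.1926]
eef_rot: [-2.187, 0.049, 2.214]
force: [-11.4, -1.2, 28.4]
width: 0.0453
```

```bash
cat > tip.py <<'E'
from rig import robot
from h import *
s=robot.observe();print(s['t'],np.round(s['force'],1),np.round(s['moment'],2),np.round(s['tcp_pos'],4),s['width'])
M=Ro.from_rotvec(s['eef_rot']).as_matrix()
tip=np.array(s['tcp_pos'])+M[:,0]*.171-[.5766,.0268,0]
print('toolx',M[:,0].round(4),'zyaw',np.arctan2(M[1,2],M[0,2])+np.pi if M[1,2]<0 else np.arctan2(M[1,2],M[0,2])-np.pi)
print('tip in holder mm',(1000*np.array([tip@[np.cos(.0469),-np.sin(.0469),0],tip@[np.sin(.0469),np.cos(.0469),0],tip[2]])).round(1))
E
python3 tip.py; python3 look.py 5
```

```text
6.2 [-11.4  -1.2  28.4] [0.5  1.98 0.29] [0.5049 0.0566 0.1926] 0.04527101593602359
toolx [-0.0124 -0.001  -0.9999] zyaw -0.04312041619646001
tip in holder mm [-75.1  26.2  21.6]
```

View pics/w5.png

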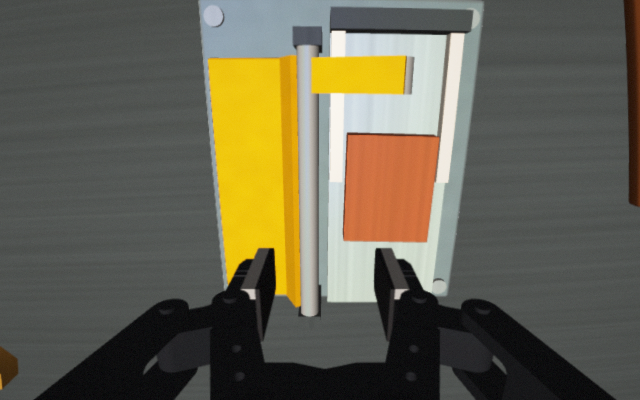

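Emit:
play_rows(
  steps=[
    [[-0.001, 0, -0.015, 0, 0.012, 0, 0.06], [0, 0, -0.018, 0, 0.008, 0, 0.06]],
  ],
)

```text
t: 6.5
tcp_pos: [0.5074, 0.0566, 0.1932]
eef_rot: [-2.185, 0.048, 2.217]
force: [-9.1, -0.8, 12.9]
width: 0.045
```

```bash
python3 tip.py
```

```text
6.5 [-9.1 -0.8 12.9] [0.34 1.7  0.27] [0.5074 0.0566 0.1932] 0.04499259322635336
toolx [-0.0144 -0.0014 -0.9999] zyaw -0.04163735523544565
tip in holder mm [-73.   26.2  22.3]
```

Emit:
play_rows(
  steps=[
    [[-0.001, 0, -0.018, 0, 0.01, 0, 0.06], [0, 0, -0.018, 0, 0.01, 0, 0.06], [0, 0, -0.018, 0, 0.01, 0, 0.06]],
  ],
)

```text
t: 6.8
tcp_pos: [0.5145, 0.0566, 0.1931]
eef_rot: [-2.187, 0.046, 2.217]
force: [-12.5, -0.4, 18.5]
width: 0.0451
```

```bash
python3 tip.py
```

```text
6.8 [-12.5  -0.4  18.5] [0.43 2.25 0.26] [0.5145 0.0566 0.1931] 0.04513741348442171
toolx [-0.0134 -0.0017 -0.9999] zyaw -0.040075257745200155
tip in holder mm [-65.7  26.5  22.1]
```

Emit:
play_rows(
  steps=[
    [[-0.002, 0, -0.018, 0, 0.008, 0, 0.06], [-0.001, 0, -0.018, 0, 0.008, 0, 0.06]],
  ],
)

```text
t: 7.0
tcp_pos: [0.5197, 0.0566, 0.1935]
eef_rot: [-2.186, 0.045, 2.219]
force: [-4.9, 0.1, 8.1]
width: 0.0451
```

```bash
python3 tip.py; python3 look.py 6
```

```text
7.0 [-4.9  0.1  8.1] [0.21 1.06 0.19] [0.5197 0.0566 0.1935] 0.045079825022337774
toolx [-0.0147 -0.0017 -0.9999] zyaw -0.03914832776095434
tip in holder mm [-60.7  26.7  22.5]
```

View pics/w6.png

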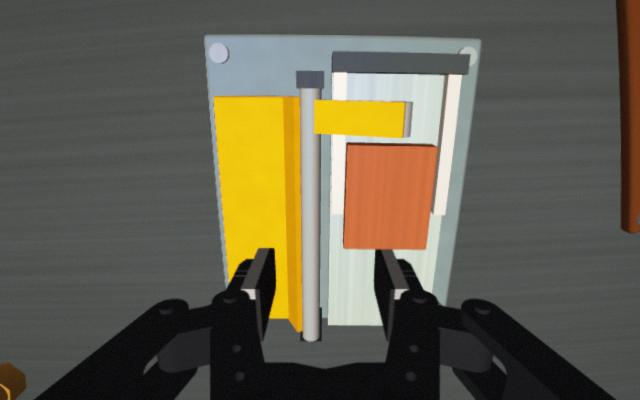

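View pics/s6.png

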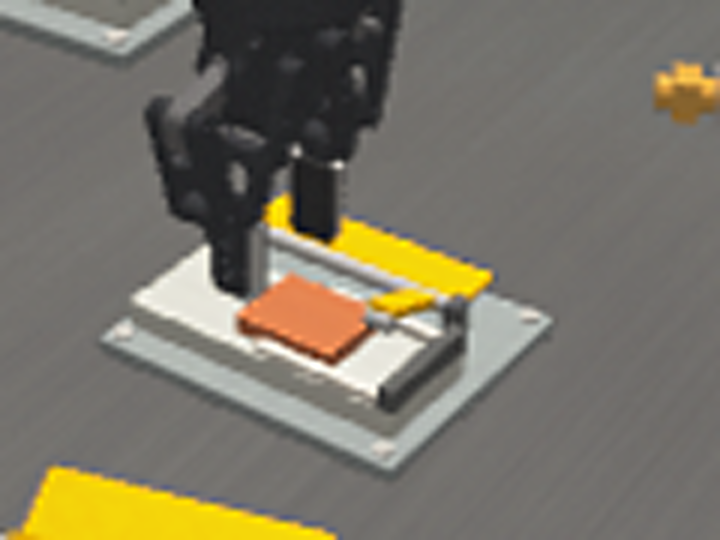

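Emit:
play_rows(
  steps=[
    [[0.001, 0, -0.018, 0.005, 0.008, 0, 0.06], [0, 0, -0.018, 0.005, 0.008, 0, 0.06]],
  ],
)

```text
t: 7.3
tcp_pos: [0.5235, 0.0566, 0.1929]
eef_rot: [-2.176, 0.053, 2.222]
force: [-15.1, -1.3, 25.2]
width: 0.0453
```

```bash
python3 tip.py
```

```text
7.3 [-15.1  -1.3  25.2] [0.5  2.62 0.4 ] [0.5235 0.0566 0.1929] 0.04532835941268623
toolx [-0.0209 -0.0017 -0.9998] zyaw -0.04582643936834252
tip in holder mm [-58.   26.9  22. ]
```

Emit:
play_rows(
  steps=[
    [[-0.003, 0, -0.018, 0, 0.015, 0, 0.06], [-0.0015, 0, -0.018, 0, 0.015, 0, 0.06]],
  ],
)

```text
t: 7.5
tcp_pos: [0.5276, 0.0566, 0.1937]
eef_rot: [-2.185, 0.052, 2.215]
force: [-5.3, -0.3, 7.2]
width: 0.0451
```

```bash
python3 tip.py
```

```text
7.5 [-5.3 -0.3  7.2] [0.16 0.88 0.11] [0.5276 0.0566 0.1937] 0.04511832592608216
toolx [-0.0138 -0.0024 -0.9999] zyaw -0.044725528857145314
tip in holder mm [-52.7  27.   22.7]
```

Emit:
play_rows(
  steps=[
    [[-0.001, 0, -0.018, 0, 0.015, 0, 0.06], [-0.001, 0, -0.018, 0, 0.012, 0, 0.06]],
  ],
)

```text
t: 7.7
tcp_pos: [0.5339, 0.0565, 0.1937]
eef_rot: [-2.197, 0.052, 2.204]
force: [-5.4, 0.1, 7.7]
width: 0.0452
```

```bash
python3 tip.py; python3 look.py 7
```

```text
7.7 [-5.4  0.1  7.7] [0.21 1.   0.11] [0.5339 0.0565 0.1937] 0.04522217795919956
toolx [-0.0033 -0.0029 -1.    ] zyaw -0.04409550410524199
tip in holder mm [-44.6  27.2  22.7]
```

View pics/w7.png

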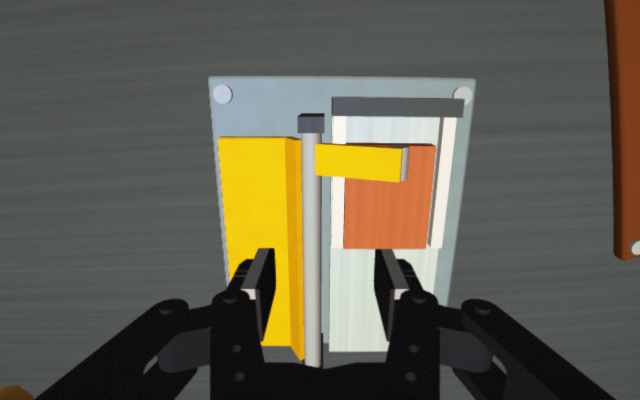

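View pics/s7.png

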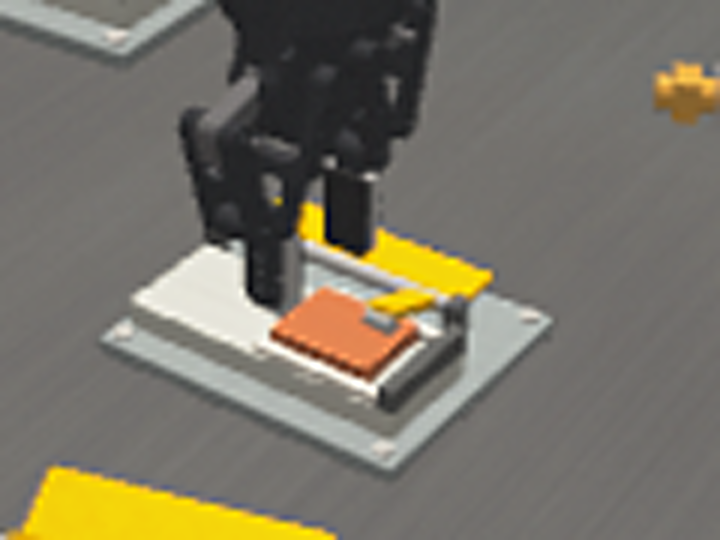

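Emit:
play_rows(
  steps=[
    [[-0.001, 0, -0.016, 0, 0.008, 0, 0.06], [-0.001, 0, -0.016, 0, 0.008, 0, 0.06]],
  ],
)

```text
t: 8.0
tcp_pos: [0.5398, 0.0565, 0.1938]
eef_rot: [-2.201, 0.051, 2.201]
force: [-5.4, -0.3, 7.3]
width: 0.0455
```

```bash
python3 tip.py
```

```text
8.0 [-5.4 -0.3  7.3] [0.11 0.95 0.06] [0.5398 0.0565 0.1938] 0.045517162829897775
toolx [-4.e-04 -3.e-03 -1.e+00] zyaw -0.04350317080489319
tip in holder mm [-38.2  27.4  22.8]
```

Emit:
play_rows(
  steps=[
    [[-0.0005, 0, -0.014, 0, 0.006, 0, 0.06]],
  ],
)

```text
t: 8.1
tcp_pos: [0.542, 0.0564, 0.1937]
eef_rot: [-2.2, 0.051, 2.202]
force: [-6.6, -0.6, 7.9]
width: 0.0452
```

Emit:
play_rows(
  steps=[
    [[-0.0005, 0, -0.012, 0, 0.005, 0, 0.06]],
  ],
)

```text
t: 8.2
tcp_pos: [0.5433, 0.0564, 0.1935]
eef_rot: [-2.198, 0.051, 2.205]
force: [-9.0, 0.2, 12.2]
width: 0.0451
```

```bash
python3 tip.py; python3 look.py 8
```

```text
8.2 [-9.   0.2 12.2] [0.27 1.51 0.17] [0.5433 0.0564 0.1935] 0.04512322024685639
toolx [-0.0033 -0.003  -1.    ] zyaw -0.04290095868137911
tip in holder mm [-35.2  27.5  22.5]
```

View pics/w8.png

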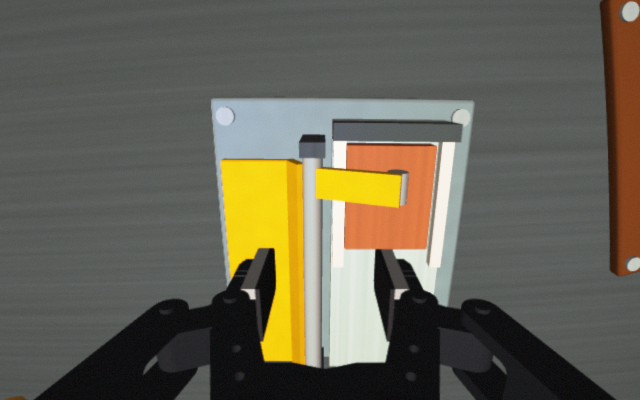

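View pics/s8.png

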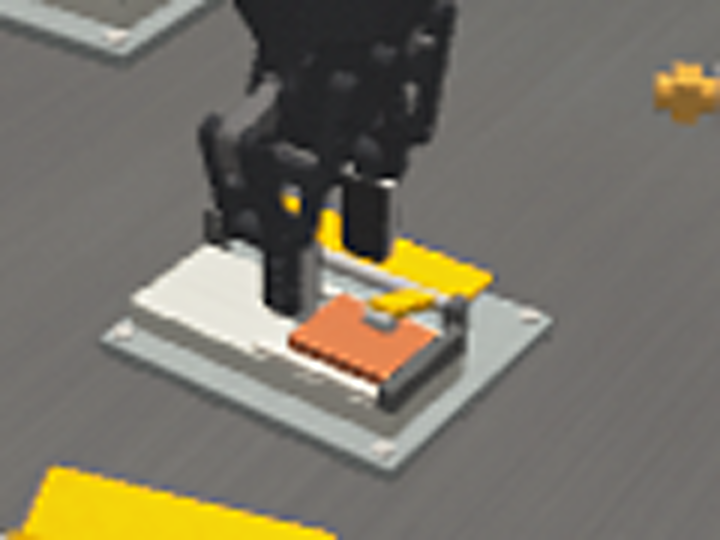

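Emit:
play_rows(
  steps=[
    [[-0.001, 0, -0.014, 0, 0.008, 0, 0.06]],
  ],
)

```text
t: 8.4
tcp_pos: [0.5447, 0.0564, 0.1936]
eef_rot: [-2.197, 0.05, 2.206]
force: [-7.4, 0.1, 9.1]
width: 0.0453
```

Emit:
play_rows(
  steps=[
    [[-0.001, 0, -0.012, 0, 0.006, 0, 0.06]],
  ],
)

```text
t: 8.5
tcp_pos: [0.5457, 0.0564, 0.1936]
eef_rot: [-2.195, 0.05, 2.208]
force: [-8.5, 0.4, 9.9]
width: 0.045
```

```bash
python3 tip.py
```

```text
8.5 [-8.5  0.4  9.9] [0.19 1.33 0.04] [0.5457 0.0564 0.1936] 0.04499055323728254
toolx [-0.006  -0.0032 -1.    ] zyaw -0.04204796904732566
tip in holder mm [-33.3  27.6  22.6]
```

Emit:
play_rows(
  steps=[
    [[-0.0005, 0, -0.018, 0, 0.012, 0, 0.06]],
  ],
)

```text
t: 8.6
tcp_pos: [0.5464, 0.0565, 0.1934]
eef_rot: [-2.192, 0.05, 2.212]
force: [-19.4, -0.3, 26.2]
width: 0.0452
```

Emit:
play_rows(
  steps=[
    [[-0.0005, 0, -0.018, 0, 0.012, 0, 0.06]],
  ],
)

```text
t: 8.7
tcp_pos: [0.5469, 0.0565, 0.1933]
eef_rot: [-2.189, 0.05, 2.216]
force: [-14.7, -1.0, 24.0]
width: 0.0452
```

```bash
python3 tip.py; python3 look.py 9; python3 -c "
import cv2
im=cv2.imread('pics/w9.png');cv2.imwrite('pics/w9c.png',cv2.resize(im[90:290,310:480],None,fx=4,fy=3,interpolation=cv2.INTER_CUBIC))"
```

```text
8.7 [-14.7  -1.   24. ] [0.21 2.61 0.04] [0.5469 0.0565 0.1933] 0.0452068383559026
toolx [-0.0125 -0.0034 -0.9999] zyaw -0.041452055242840125
tip in holder mm [-33.2  27.6  22.3]
```

View pics/w9c.png

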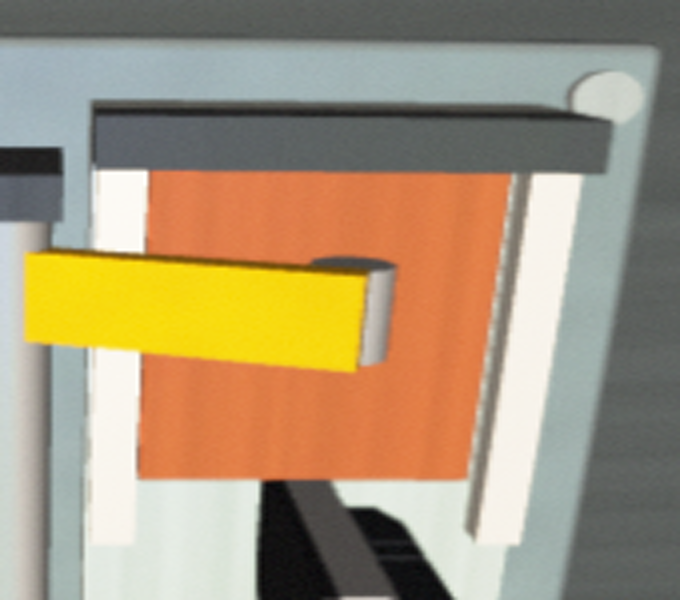

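View pics/s9.png

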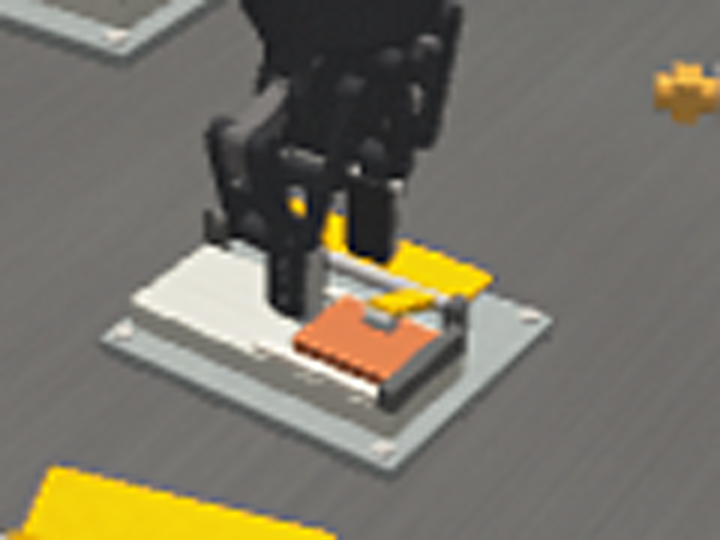

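Emit:
play_rows(
  steps=[
    [[-0.003, 0, -0.012, 0, 0.01, 0, 0.06], [-0.001, 0, -0.014, 0, 0.01, 0, 0.06]],
  ],
)

```text
t: 9.0
tcp_pos: [0.5472, 0.0565, 0.1936]
eef_rot: [-2.186, 0.05, 2.219]
force: [-10.1, -0.2, 9.7]
width: 0.0451
```

```bash
python3 tip.py
```

```text
9.0 [-10.1  -0.2   9.7] [0.16 1.66 0.01] [0.5472 0.0565 0.1936] 0.045110765087226716
toolx [-0.0148 -0.0036 -0.9999] zyaw -0.041370711336019994
tip in holder mm [-33.2  27.5  22.6]
```

Emit:
play_rows(
  steps=[
    [[0, 0, 0.012, 0, 0, 0, 0.06], [-0.001, 0, 0.014, 0, 0, 0, 0.06], [-0.001, 0, 0.014, 0, 0, 0, 0.06]],
  ],
)

```text
t: 9.3
tcp_pos: [0.5398, 0.0571, 0.1968]
eef_rot: [-2.2, 0.051, 2.202]
force: [2.9, -0.7, 5.2]
width: 0.0454
```

```bash
python3 tip.py
```

```text
9.3 [ 2.9 -0.7  5.2] [ 0.09 -0.54 -0.09] [0.5398 0.0571 0.1968] 0.04541785806828076
toolx [-8.e-04 -3.e-03 -1.e+00] zyaw -0.04285157373056858
tip in holder mm [-38.3  28.   25.8]
```

```bash
python3 look.py 10; python3 -c "
import cv2
im=cv2.imread('pics/w10.png');cv2.imwrite('pics/w10c.png',cv2.resize(im[80:290,310:480],None,fx=4,fy=2.8,interpolation=cv2.INTER_CUBIC))"
```

```text
(no output)
```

View pics/w10c.png

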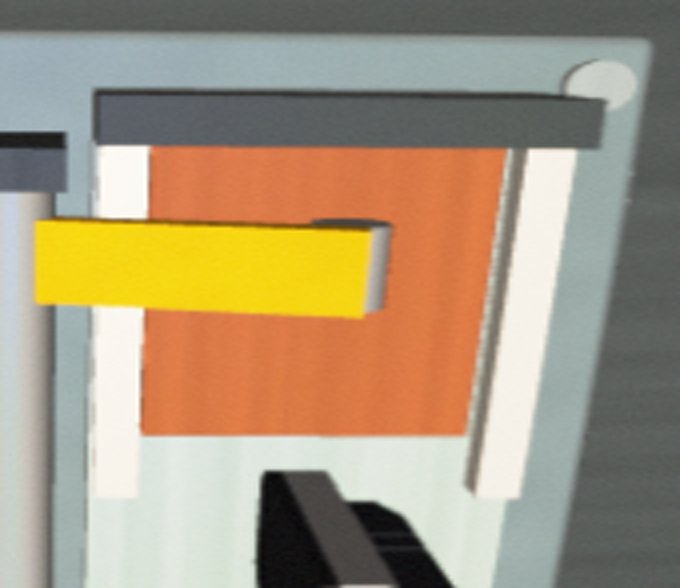

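Coupon is flush against the stop and the finger is clear behind it. Now I lift gently.

Emit:
play_rows(
  steps=[
    [[-0.008, 0, 0.004, 0, 0, 0, 0.06], [-0.01, 0, 0, 0, 0, 0, 0.06], [-0.02, 0, 0, 0, 0, 0, 0.06], [-0.06, 0, 0, 0, 0, 0, 0.06], [-0.1, 0, 0, 0, 0, 0, 0.06], [-0.1, 0, 0, 0, 0, 0, 0.06], [-0.05, 0, 0, 0, 0, 0, 0.06], [0, 0, 0, 0, 0, 0, 0.06]],
  ],
)

```text
t: 10.2
tcp_pos: [0.5352, 0.0576, 0.3036]
eef_rot: [-2.187, 0.05, 2.216]
force: [-0.1, -0.1, 0.6]
width: 0.0452
```

```bash
python3 tip.py; python3 look.py 11; python3 - <<'E'
from rig import robot
from h import *
p=robot.grab_frame("wrist"); im=p["image"]
h=H(.5766,.0268,-.0469)
print(proj(p,h(np.array([[22,18,28],[22,-18,28],[-23,-18,28],[-23,18,28],[22,25,30],[22,-25,30],[-35,25,25],[-35,-25,25]])/1000)).round(1))
cv2.imwrite('pics/w11.png',im)
import pickle; pickle.dump(p,open('d11.pkl','wb'))
t=robot.grab_frame("top"); cv2.imwrite("pics/top11.png",t["image"])
E
```

```text
10.2 [-0.1 -0.1  0.6] [0.04 0.03 0.03] [0.5352 0.0576 0.3036] 0.04515931361481198
toolx [-0.0129 -0.0028 -0.9999] zyaw -0.042385042312039545
tip in holder mm [-44.9  28.3 132.7]
[[340.  102.1]
 [392.4 102.5]
 [388.6 166.8]
 [338.9 166.6]
 [329.8 102.2]
 [403.2 102.7]
 [329.  181.5]
 [396.3 181.8]]
```

View pics/w11.png

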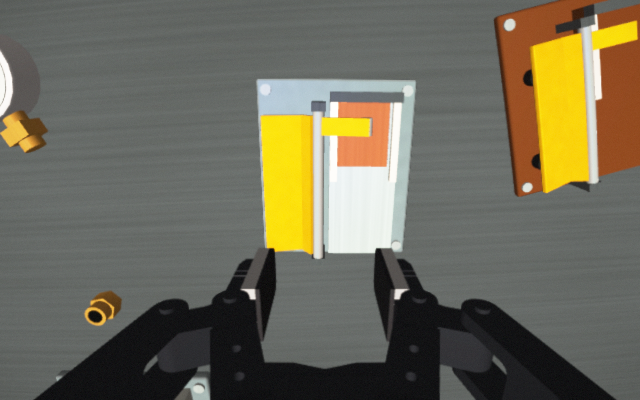

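View pics/s11.png

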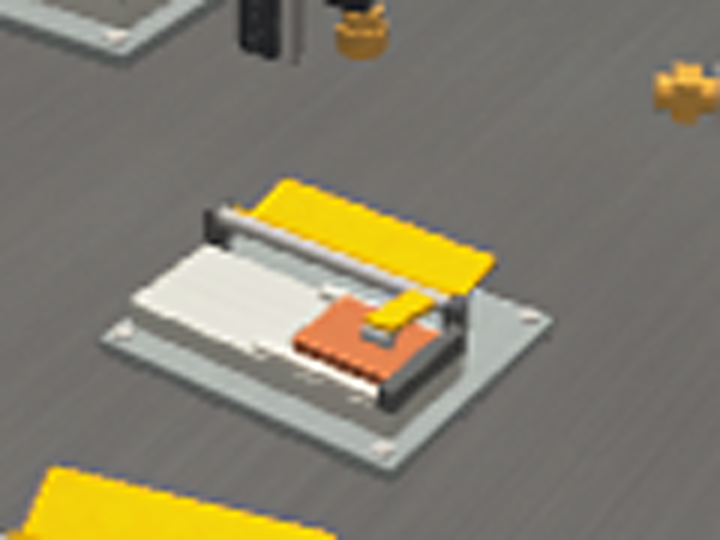

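```bash
python3 - <<'E'
import cv2
im=cv2.imread("pics/w11.png")
cv2.imwrite("pics/w11c.png",cv2.resize(im[85:185,315:415],None,fx=6,fy=6,interpolation=cv2.INTER_CUBIC))
E
```

```text
(no output)
```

View pics/w11c.png

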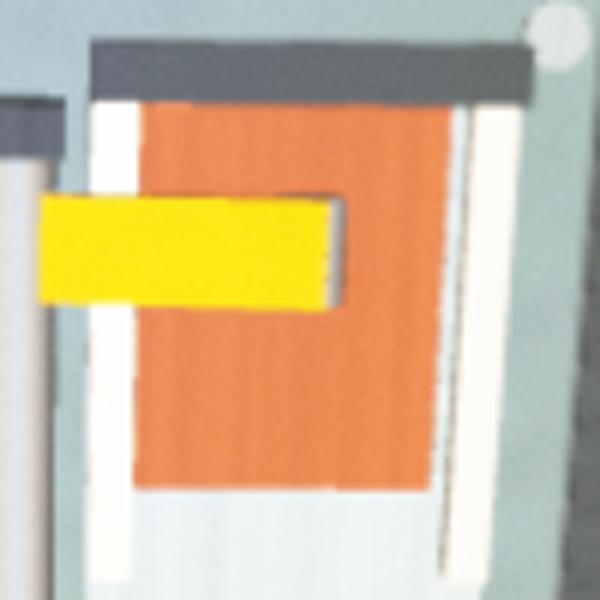

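View pics/top11.png

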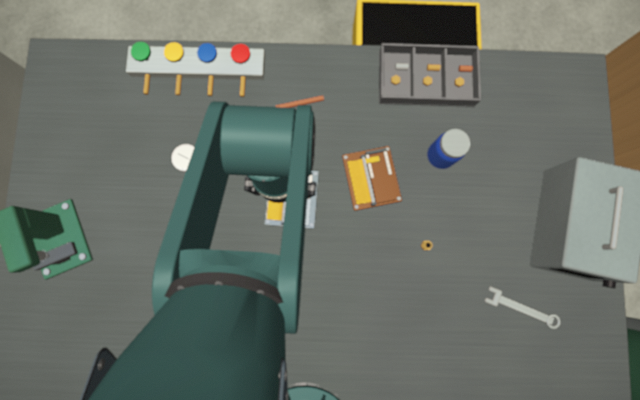

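```bash
python3 -c "
from rig import robot
print(robot.sign_off())"
```

```text
the job is handed in; nothing more can be done
None
```

I loaded the coupon into the small grey holder and handed the job in at about 10.4 s, well under the 38 s limit.

- **Pressing:** One fingertip held the press bar on its stop. The force rose steeply there, and the moment put the load on that finger.
- **Pushing:** With the bar down, the other fingertip slid the coupon under the raised jaw until it would go no further. At that point part of the push force had moved to that finger, as it should against the stop.
- **Releasing:** I backed off about 5 mm and lifted clear, which let the clip down on the coupon.

**Final checks:** The last wrist picture shows the coupon flush with the end stop. Its trailing edge is at row 166, where 166.7 was predicted for fully home. The clip rests on the coupon, and the force reading is about zero with the gripper 0.1 m above the holder.

**Problems and limits:**
- Friction on the bar was high, and the first push rows stuck with about 28 N of downward force. I eased the pressure and carried on. The highest wrist force I read was about 33 N.
- The coupon sits about 1 mm towards the bar side within the rail clearance.
- The clip angle could only be judged from the pictures.
- The arm hid one nut and part of the gauge in the final overhead picture. Both were visible in the last wrist picture, and the jar and tube stub look unmoved.

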